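# Load the drying oven with washed hanger straps

## Robot

A 6-joint arm with a two-finger parallel gripper is mounted at the origin on the work surface. World frame = base frame: x ahead of the robot, y to its left, z up, the work surface at z = 0. Lengths are in m, angles in rad, forces in N, time in s.
With the tool pointing down it reaches from about 0.25 to 0.775 m from the base axis. Payload 8.9 kg.
Tool frame: the origin (TCP) lies midway between the tips of the shut fingers; the grasp point (between the pads) lies 19 mm behind it; z points along the fingers, y is the line along which they close (so a half turn about z gives the same grasp; the last joint's range is limited). The gripper opens to 85 mm and grips with 20 to 120 N. Pads are 22 mm wide; open, the fingers measure 114 mm over their backs; the gripper's body (76 mm by 85 mm) begins 54 mm behind the grasp point. The pads swing forward as they close: fully open they stand 13 mm farther back than shut.
Start: joints at [-1.31, 0.291, -0.153, 1.127, 0, 1.431], TCP at [0.204, -0.484, 0.231] pointing down, gripper open.
Joint ranges: [-2.52, 2.52], [-0.91, 1.74], [-1.3, 1.37], [-1.96, 2.02], [-1.52, 1.47], [-3.14, 3.14]. Speed limits (rad/s): [2.22, 2.22, 2.79, 3.14, 3.14, 3.14].

## Interface

Orientations are given as [roll, pitch, yaw] about the fixed x, y, z axes, in that order (R = Rz(yaw) Ry(pitch) Rx(roll)).
In Python, from rig import r, vision gives the robot as it stands.
- The arm moves only by the shell command python3 -m handwheel 'ROWS' [OPENING]. ROWS is JSON, a list of rows, each a list of 6 numbers: the shift along the world's x, y, z in m, then the turn, a rotation vector about the world's x, y, z in degrees. In form: [[x, y, z, wx, wy, wz], ...]. A call has 1 to 20 rows; each row shifts and turns the commanded pose from where the row before left it; what a row does not reach is not made up. A row lasts 1/8 s, in which the tool goes at most 62.5 mm and 10.7 degrees, less where a joint would pass 70% of its speed; a pose out of reach is approached as far as the arm can. A call with a gripper value outside its range is refused whole. OPENING is the finger opening in m, from 0 to 0.0854, set as the call begins (- or left out, the last holds). The fingers move at their own pace and stop on an object; the grip force is fixed at half the most. Time passes only in rows, so rows that do not move let the fingers close. It gives the time, the measured TCP pose, the force, the opening and the grip force at its end, in the units of the state.
- r.get_obs(): the state, without advancing time (a new reading comes with each control period).
- vision.camera(name): name is "scene" or "top" or "wrist"; returns a dict with "color" (420x560x3 uint8, red, green, blue), "camera_matrix" (3x3 intrinsics, pixels), "R" (3x3) and "t" (3): a world point X has camera coordinates R X + t; the wrist camera has in their place "tool_from_camera" (4x4, takes a point from camera to tool coordinates, whose origin is the TCP and whose axes are the flange's). Camera axes: x right, y down, z forward; pixel columns grow to the right and rows downward; lengths in m; the calibration is good to about 2 mm. A picture is of the moment at which its call begins: read the wrist's pose just before it. There is no depth.
- r.finish_job(): hands the job in; it is judged then, once.
The state is a dict: "t": time; "joint_pos": joint angles; "qvel": joint speeds; "joint_efforts": joint torques, N m; "tool_pos": TCP position; "tcp_rot": TCP orientation; "ft_force": force on the tool from outside, world axes, zero at the start; "moment": the same for the moment, N m; "width": finger opening in m; "gripper_force": force on a finger pad.
Only numpy, scipy, OpenCV 4.12 (cv2) and the standard library are available. Lean on these libraries where they do the work, as an engineer would, in place of code of your own. Each camera call takes 0.05 s, during which the arm holds its last target. There are 200 camera calls.

## Task

The washed pipe-hanger straps have to go into the drying oven: pull the oven door all the way down so that the rack glides out, take every strap (those on the drip stand and the one on the bench) and drape it over the rack's front bar, crown on the bar and one leg on each side, then push the door back up until it is fully shut with the straps still hanging inside. Leave the other things on the bench where they are.

Things in the scene. Friction and masses are not known exactly. Their poses are not given: they have to be found in the camera images.
- strap1: steel strap 40 wide x 5 thick bent to an inverted U: round crown (inside radius 24), straight legs, 58 over the legs outside, 48 inside, 79 high, 280 g. Origin: midway between the leg ends, 74 below the crown's underside; x along the 40 width (along the bar), y across the legs, z up. Grasp: across the legs about 49 above origin. Starts on stand arm 1, if present.
- strap2: steel strap 40 wide x 5 thick bent to an inverted U: round crown (inside radius 24), straight legs, 58 over the legs outside, 48 inside, 79 high, 280 g. Origin: midway between the leg ends, 74 below the crown's underside; x along the 40 width (along the bar), y across the legs, z up. Grasp: across the legs about 49 above origin. Starts on stand arm 2, if present.
- strap3: steel strap 40 wide x 5 thick bent to an inverted U: round crown (inside radius 24), straight legs, 58 over the legs outside, 48 inside, 79 high, 280 g. Origin: midway between the leg ends, 74 below the crown's underside; x along the 40 width (along the bar), y across the legs, z up. Grasp: across the legs about 49 above origin. Starts on stand arm 3, if present.
- strap4: steel strap 40 wide x 5 thick bent to an inverted U: round crown (inside radius 24), straight legs, 58 over the legs outside, 48 inside, 79 high, 280 g. Origin: midway between the leg ends, 74 below the crown's underside; x along the 40 width (along the bar), y across the legs, z up. Grasp: across the legs about 49 above origin. Starts standing on the bench.
- drip_stand: fixed yellow drip stand on a grey tray 220 x 380, 18 high; origin: centre of the tray's underside. Three round arms (8 dia, axis 200 above the bench) at y = -120, 0, 120 run along its x from a cross rail at x = 90 to x = -70, where the tip turns up 22. A strap must rise about 80 to come off.
- oven_door (a joint): glazed door of the grey bench drying oven (340 deep, 460 wide, 320 high, its front roughly facing world +y), hinged at its bottom edge: 0 = shut, 1.4 rad = fully down (stop, nearly level). Stiff hinge, stays where it is left; about 8 N at the handle moves it. It draws the hanging rack out with it (143 mm per rad, 200 mm in all) and takes it back. May start ajar.
- door_hinge (a point): middle of the door's hinge line, 55 above the bench in the plane of the oven's front; the line is parallel to bar_mid's y, the front faces along bar_mid's -x. The point's axes turn with the door: z up the panel, -x out of its outside face. Panel: 335 wide, 205 high from the hinge line, 18 thick (point x -18 to 0).
- door_handle (a point): middle of the door's round bar handle, 12 dia, 280 long along bar_mid's y; in door_hinge's axes at x = -48, z = 255 (50 beyond the panel's top edge, radius 259). Shut it is 310 above the bench, fully down 51 above it. Pinch it from above, across the bar; it turns in the fingers. With the door down open the fingers no wider than 45 there.
- bar_mid (a point): middle of the rack's front hanging bar, 10 dia, axis 225 above the bench, 284 clear length along the point's y; point x points into the oven. Door fully down: the bar is 120 out of the oven front, above the door; shut: 80 inside. The rack's side rails run back from both bar ends at the same height.
- degreaser: white bottle with yellow label and red cap, 64 dia x 170 high (not part of the job). Origin: centre of its underside
- tin: green tin, 68 dia x 85 high (not part of the job). Origin: centre of its underside
- cut_ring: flat cut steel ring, 100 outside dia, 6 thick, lying on the bench (not part of the job). Origin: centre of its underside
- tape: cardboard-coloured tape roll, 90 dia x 24 high, lying flat (not part of the job). Origin: centre of its underside
- pliers: steel locking C-clamp pliers, about 210 long, lying on the bench (not part of the job). Origin: centre of its underside, roughly

How it is judged:
By the outcome, as a careful person would: the job done as asked, in the order asked, and still so for the second after the job is handed in, with the robot touching nothing.
Of strap1, strap2, strap3 only 2 to 3 are there at a start; the rules pass over those that are not, and their reading is None.
At some moment in a run one of strap1, strap2, strap3, strap4 may be knocked a few centimetres aside while the robot is not near it.
It also fails if it takes over 208 s, if anything falls off the work surface, if the arm or the gripper's body presses on something with over 40 N, if the wrist force passes 120 N, or if a joint passes its speed limit or range.

## Working session

There is one attempt and no reset: what is moved stays moved. The work goes in short steps, Python scripts to look and compute and a shell command to move; the robot and the scene stay as the last step left them, time stands still between calls to the robot, and variables do not carry over. Pictures are saved under pics/ and viewed, at most 14 in all, crops included, and the job is handed in when it is done.

```bash
ls; mkdir -p pics; python3 - <<'E'
from rig import r,vision
import cv2,numpy as np,pickle
d={}
for n in("scene","top"):
    c=vision.camera(n); d[n]=c; cv2.imwrite(f"pics/{n}0.png",cv2.cvtColor(cv2.resize(c["color"],(800,600),interpolation=cv2.INTER_CUBIC),cv2.COLOR_RGB2BGR))
    print(n,c["camera_matrix"].tolist(),np.round(c["R"],3).tolist(),c["t"], -c["R"].T@c["t"])
pickle.dump(d,open("c0.pkl","wb"));print(r.get_obs())
E
```

```text
pics
scene [[421.6094293813753, 0.0, 274.0508332029427], [0.0, 421.6094293813753, 209.34635033045927], [0.0, 0.0, 1.0]] [[0.049, 0.999, 0.007], [0.68, -0.028, -0.732], [-0.731, 0.041, -0.681]] [ 0.03180479 -0.27903757  1.75010971] [ 1.46793137 -0.11087957  0.98723895]
top [[403.501574346735, 0.0, 277.13039393392023], [0.0, 403.501574346735, 210.5975504804607], [0.0, 0.0, 1.0]] [[0.006, -1.0, 0.005], [-0.988, -0.006, -0.156], [0.156, -0.004, -0.988]] [-0.08888507  0.6093519   1.16507661] [ 0.42009922 -0.0806098   1.24644795]
{'t': 0.1, 'joint_pos': array([-1.31031056e+00,  2.91236397e-01, -1.54006544e-01,  1.12673178e+00,
       -8.50145544e-06,  1.43151999e+00]), 'qvel': array([ 0.0019668 , -0.00149691,  0.00272945, -0.00095556, -0.00104285,
       -0.00114616]), 'joint_efforts': array([ 5.40290384e-04, -5.37980747e+01,  3.31918144e+01,  9.34659736e-03,
       -2.32750199e-04,  8.44271938e-06]), 'tool_pos': array([ 0.20424197, -0.48322516,  0.23079981]), 'tcp_rot': array([-3.14042449e+00, -1.55172846e-04,  3.99762020e-01]), 'ft_force': array([-0.20192007,  0.68302393, -0.27476075]), 'moment': array([ 0.01255915, -0.00231804, -0.0017959 ]), 'gripper_force': 0.0, 'width': 0.08564633962984262}
```

View pics/scene0.png

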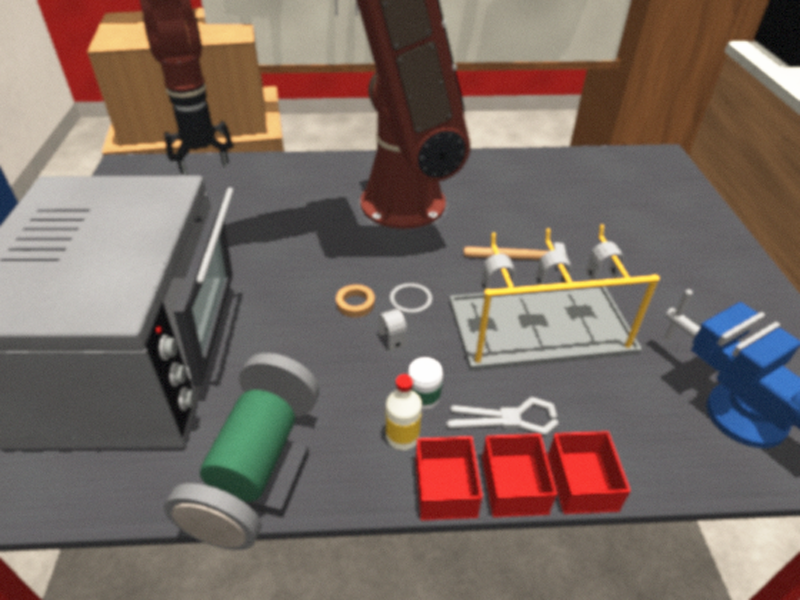

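View pics/top0.png

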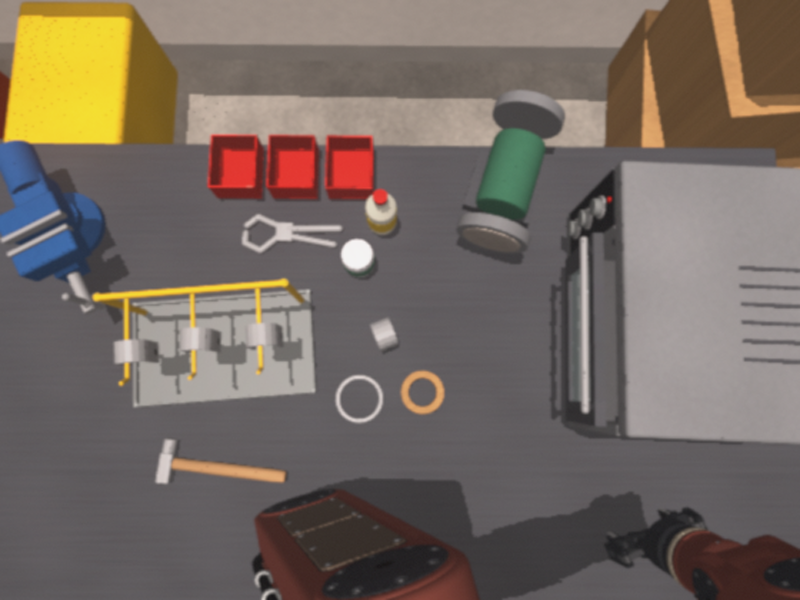

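The pictures show three straps on the stand: top view (265,335), (200,340), (132,350). The fourth is on the bench at (384,334). The door is slightly ajar, with its handle running from (583,240) to (585,412) in the top view and from (203,277) to (232,190) in the scene view. Next I'll turn these into positions.

```bash
cat > h.py <<'E'
import numpy as np,pickle,cv2
S=800/560
def ray(c,p):
    K=c["camera_matrix"];d=np.linalg.solve(K,[(p[0]+.5)/S-.5,(p[1]+.5)/S-.5,1]);return -c["R"].T@c["t"],c["R"].T@d
def at(c,p,z):
    o,d=ray(c,p);return o+d*(z-o[2])/d[2]
def proj(c,X):
    q=c["camera_matrix"]@(c["R"]@np.asarray(X)+c["t"]);return (q[:2]/q[2]+.5)*S-.5
def tri(ca,pa,cb,pb):
    A=np.zeros((3,3));b=np.zeros(3);L=[]
    for c,p in((ca,pa),(cb,pb)):
        o,d=ray(c,p);d/=np.linalg.norm(d);M=np.eye(3)-np.outer(d,d);A+=M;b+=M@o;L.append((M,o))
    x=np.linalg.solve(A,b);return x,[np.linalg.norm(M@(x-o)) for M,o in L]
E
python3 - <<'E'
from h import *
d=pickle.load(open("c0.pkl","rb"));T,Sc=d["top"],d["scene"]
for a,b in(((583,238),(203,279)),((586,413),(232,189))): print("handle",tri(T,a,Sc,b))
print("oven top edge",at(T,(622,163),.32),at(T,(627,437),.32))
print("scene oven top", at(Sc,(204,178),.32), at(Sc,(148,355),.32))
for p in((313,290),(315,391),(134,406),(133,305)): print("tray",at(T,p,.018))
for a,b in(((260,372),(493,234)),((193,377),(548,230)),((122,383),(602,226))): print("tip",tri(T,a,Sc,b))
for p in((265,335),(200,340),(133,350)): print("strap",at(T,p,.209))
for p in((488,287),(655,279)):print("rail",at(Sc,p,.2))
print("rail",at(T,(97,297),.2),at(T,(286,283),.2))
c=T["color"]
def crop(c,x,y,w,h,f): 
    return cv2.resize(c["color"][int(y/S):int((y+h)/S),int(x/S):int((x+w)/S)],(400,300),interpolation=cv2.INTER_CUBIC)
i=np.vstack([np.hstack([crop(T,345,295,80,60,0),crop(Sc,345,290,80,60,0)]),np.hstack([crop(T,100,300,200,150,0),crop(Sc,470,210,200,150,0)])])
cv2.imwrite("pics/z0.png",i[...,::-1])
E
```

```text
handle (array([ 0.67674476, -0.39301019,  0.31103251]), [np.float64(0.0033155343390646875), np.float64(0.003315534339064669)])
handle (array([ 0.38904478, -0.38613801,  0.30668727]), [np.float64(0.0034483384852988627), np.float64(0.0034483384852989386)])
oven top edge [ 0.80620735 -0.46557277  0.32      ] [ 0.35289704 -0.44821866  0.32      ]
scene oven top [ 0.36763737 -0.44079313  0.32      ] [ 0.85710848 -0.435837    0.32      ]
tray [0.63772982 0.09462283 0.018     ]
tray [0.4219535  0.08431423 0.018     ]
tray [0.3887637  0.46200875 0.018     ]
tray [0.60242845 0.48055284 0.018     ]
tip (array([0.45433526, 0.15653137, 0.22301741]), [np.float64(0.0019732353370975337), np.float64(0.0019732353370976326)])
tip (array([0.44511295, 0.27518079, 0.22274516]), [np.float64(0.003131555675246763), np.float64(0.0031315556752468414)])
tip (array([0.43377312, 0.39760037, 0.2218354 ]), [np.float64(0.001416974894483614), np.float64(0.0014169748944836984)])
strap [0.52091958 0.15155267 0.209     ]
strap [0.51116843 0.2680571  0.209     ]
strap [0.49246165 0.38701727 0.209     ]
rail [0.59510457 0.12704019 0.2       ]
rail [0.58496242 0.46549601 0.2       ]
rail [0.58983438 0.46449303 0.2       ] [0.61827665 0.11882632 0.2       ]
```

View pics/z0.png

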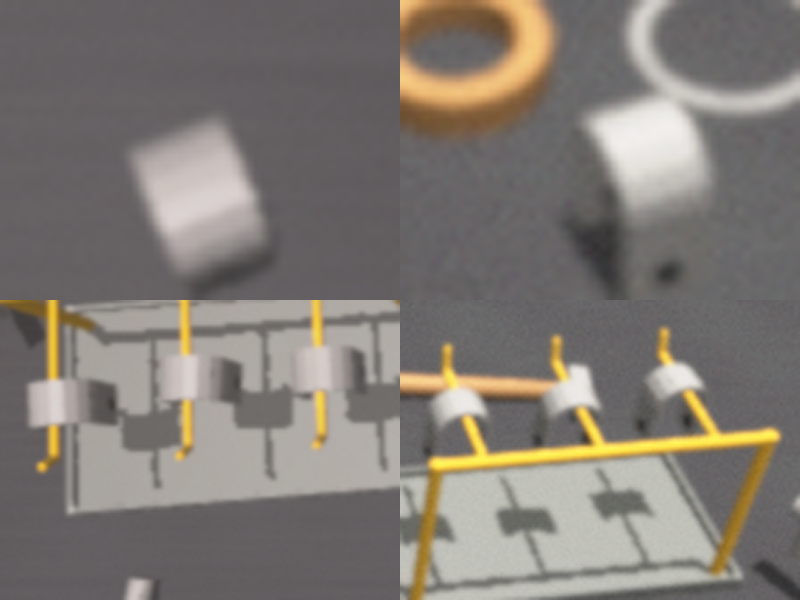

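The zoom shows strap4's 40 mm width axis at about -71° in world. The stand is turned about +4.7° and the oven about -1.9°. I'll raise the tool, turn it to yaw 178° and go above the handle.

```bash
python3 -m handwheel '[[0,0,0.057,0,0,10.35],[0,0,0.057,0,0,10.35],[0,0,0.057,0,0,10.35],[0.0274,0.0078,0,0,0,10.35],[0.0274,0.0078,0,0,0,10.35],[0.0274,0.0078,0,0,0,10.35],[0.0274,0.0078,0,0,0,10.35],[0.0274,0.0078,0,0,0,10.35],[0.0274,0.0078,0,0,0,10.35],[0.0274,0.0078,0,0,0,10.35],[0.0274,0.0078,0,0,0,10.35],[0.0274,0.0078,0,0,0,10.35],[0.0274,0.0078,0,0,0,10.35],[0.0274,0.0078,0,0,0,10.35],[0.0274,0.0078,0,0,0,10.35],[0,0,0,0,0,0]]' 0.055
python3 - <<'E'
from rig import r,vision
import cv2
o=r.get_obs();print(o['t'],o['tool_pos'],o['tcp_rot'],o['joint_pos'])
c=vision.camera("wrist");print(c["tool_from_camera"].round(3).tolist())
cv2.imwrite("pics/w1.png",c["color"][...,::-1])
E
```

```text
t: 2.1
tool_pos: [0.5346, -0.3892, 0.4009]
tcp_rot: [3.14, -0.001, 3.112]
ft_force: [0.7, -0.2, -0.3]
width: 0.0553
gripper_force: 0.0
2.1 [ 0.53455523 -0.38918216  0.40088329] [ 3.14026011e+00 -1.16038736e-03  3.11225301e+00] [-7.39903663e-01  6.02834001e-01  7.79078228e-01  1.74878929e+00
  2.53183635e-04 -7.10563464e-01]
[[0.0, -0.957, -0.289, 0.074], [1.0, 0.001, -0.001, -0.001], [0.002, -0.289, 0.957, -0.142], [0.0, 0.0, 0.0, 1.0]]
```

View pics/w1.png

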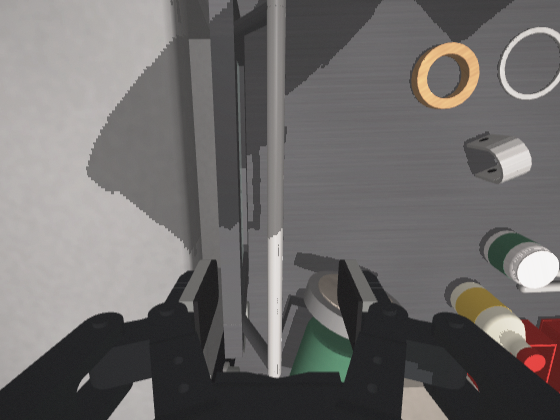

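The wrist view shows the handle centred between the fingers (column 276) and parallel to them. I'll descend and pinch it.

```bash
python3 -m handwheel '[[0,0,-0.04,0,0,0],[0,0,-0.04,0,0,0],[0,0,-0.03,0,0,0],[0,0,0,0,0,0]]' 0.055; python3 -m handwheel '[[0,0,0,0,0,0],[0,0,0,0,0,0],[0,0,0,0,0,0],[0,0,0,0,0,0],[0,0,0,0,0,0],[0,0,0,0,0,0]]' 0
```

```text
t: 2.65
tool_pos: [0.5312, -0.3895, 0.2905]
tcp_rot: [3.139, -0.003, 3.107]
ft_force: [-0.2, 0.2, 0.7]
width: 0.0549
gripper_force: 0.0
t: 3.4
tool_pos: [0.5335, -0.3905, 0.2939]
tcp_rot: [-3.14, 0.002, 3.109]
ft_force: [-1.5, -0.8, 7.5]
width: 0.0096
gripper_force: 58.7
```

```bash
python3 -c "
import numpy as np
t=np.linspace(.07,1.40,19);o=.048*np.cos(t)+.255*np.sin(t);z=.255*np.cos(t)-.048*np.sin(t)
for a in zip(np.diff(o).round(4),np.diff(z).round(4)):print(*a)
print(o[[0,-1]],z[[0,-1]])"
```

```text
0.0184 -0.0055
0.0179 -0.0069
0.0173 -0.0082
0.0167 -0.0094
0.0159 -0.0106
0.0151 -0.0118
0.0142 -0.0129
0.0132 -0.0139
0.0122 -0.0148
0.011 -0.0157
0.0098 -0.0165
0.0086 -0.0171
0.0073 -0.0177
0.006 -0.0182
0.0046 -0.0186
0.0032 -0.0189
0.0018 -0.0191
0.0004 -0.0192
[0.06571787 0.2594481 ] [ 0.25101825 -0.00395997]
```

```bash
python3 -m handwheel '[[0.0006,0.0184,-0.0055,0,0,0],[0.0006,0.0179,-0.0069,0,0,0],[0.0006,0.0173,-0.0082,0,0,0],[0.0005,0.0167,-0.0094,0,0,0],[0.0005,0.0159,-0.0106,0,0,0],[0.0005,0.0151,-0.0118,0,0,0],[0.0005,0.0142,-0.0129,0,0,0]]'; python3 -m handwheel '[[0,0,0,0,0,0]]'
```

```text
t: 4.28
tool_pos: [0.5378, -0.2746, 0.2282]
tcp_rot: [-3.14, 0.002, 3.109]
ft_force: [0.8, -1.9, 4.8]
width: 0.0096
gripper_force: 63.7
t: 4.4
tool_pos: [0.5378, -0.2733, 0.227]
tcp_rot: [3.141, 0.001, 3.111]
ft_force: [4.0, 2.2, -1.9]
width: 0.0099
gripper_force: 63.1
```

Forces are small, so I'll carry on down.

```bash
python3 -m handwheel '[[0.0004,0.0132,-0.0139,0,0,0],[0.0004,0.0122,-0.0148,0,0,0],[0.0004,0.011,-0.0157,0,0,0],[0.0003,0.0098,-0.0165,0,0,0],[0.0003,0.0086,-0.0171,0,0,0],[0.0002,0.0073,-0.0177,0,0,0],[0.0002,0.006,-0.0182,0,0,0],[0.0002,0.0046,-0.0186,0,0,0]]'; python3 -m handwheel '[[0,0.0032,-0.0189,0,0,0],[0,0.0018,-0.0191,0,0,0],[0,0.0004,-0.0192,0,0,0],[0,0,0,0,0,0]]'
```

```text
t: 5.4
tool_pos: [0.5405, -0.1998, 0.0949]
tcp_rot: [3.138, 0.002, 3.111]
ft_force: [2.7, 9.2, 4.7]
width: 0.0098
gripper_force: 69.2
t: 5.9
tool_pos: [0.5406, -0.1931, 0.0362]
tcp_rot: [3.135, 0.002, 3.112]
ft_force: [7.4, 16.6, -4.5]
width: 0.0095
gripper_force: 70.1
```

```bash
python3 -m handwheel '[[0,0.002,-0.004,0,0,0],[0,0,-0.002,0,0,0],[0,0,0,0,0,0]]'; python3 - <<'E'
from rig import r,vision
import cv2,pickle
c=vision.camera("top");s=vision.camera("scene");pickle.dump({"top":c,"scene":s},open("c1.pkl","wb"))
cv2.imwrite("pics/t1.png",cv2.resize(c["color"],(800,600))[...,::-1])
E
```

```text
t: 6.28
tool_pos: [0.5407, -0.1931, 0.0316]
tcp_rot: [3.139, 0.002, 3.111]
ft_force: [5.0, 8.7, -2.3]
width: 0.0098
gripper_force: 70.3
```

View pics/t1.png

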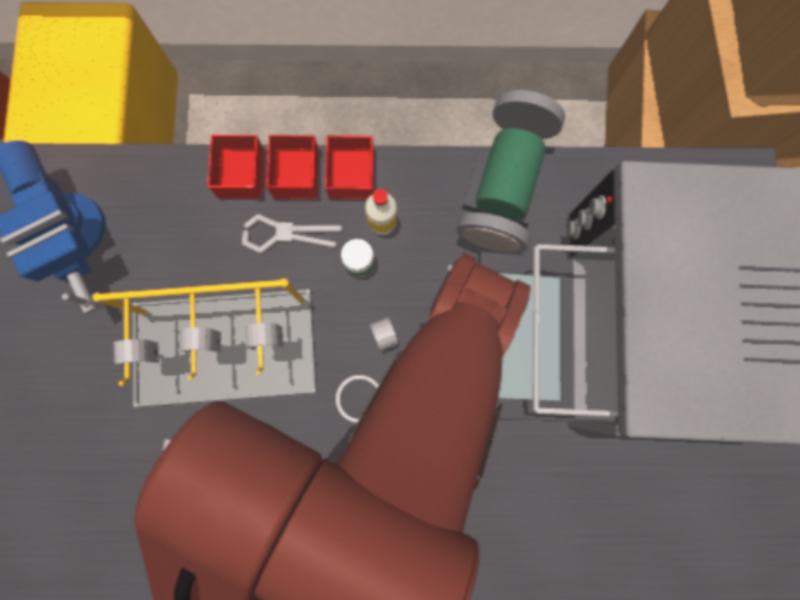

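The door is down and the rack is out, with its bar running from (537,247) to (537,411). There is no stop force yet, so I'll press a little further and compute the bar position.

```bash
python3 -m handwheel '[[0,0,-0.004,0,0,0],[0,0,-0.004,0,0,0],[0,0,0,0,0,0]]'; python3 - <<'E'
from h import *
from rig import vision
T=pickle.load(open("c1.pkl","rb"))["top"]
print(at(T,(537,249),.225),at(T,(537,411),.225))
E
```

```text
t: 6.75
tool_pos: [0.5409, -0.193, 0.0295]
tcp_rot: [3.14, 0.004, 3.111]
ft_force: [-19.2, 18.1, 73.0]
width: 0.0102
gripper_force: 79.6
[ 0.67960487 -0.34067145  0.225     ] [ 0.38941685 -0.33123335  0.225     ]
```

Stop reached (73 N), so I'll release, back off and rise, then go to above strap1.

```bash
python3 -m handwheel '[[0,0,0.006,0,0,0],[0,0,0,0,0,0],[0,0,0,0,0,0],[0,0,0,0,0,0]]' 0.045; python3 -m handwheel '[[0,0,0.02,0,0,0],[0,0,0.04,0,0,0],[0,0,0.05,0,0,0],[0,0,0.05,0,0,0],[0,0,0.05,0,0,0],[0,0,0.05,0,0,0],[0,0,0.05,0,0,0],[-0.0025,0.0444,0,0,0,1],[-0.0025,0.0444,0,0,0,1],[-0.0025,0.0444,0,0,0,1],[-0.0025,0.0444,0,0,0,1],[-0.0025,0.0444,0,0,0,1],[-0.0025,0.0444,0,0,0,1],[-0.0025,0.0444,0,0,0,0.6],[-0.0025,0.0444,0,0,0,0],[0,0,0,0,0,0]]'
python3 -m handwheel '[[0,0,0,0,0,0]]' 0.085
python3 - <<'E'
from rig import r,vision
import cv2,pickle
o=r.get_obs();print(o['tool_pos'],o['tcp_rot'])
w=vision.camera("wrist")["color"];c=vision.camera("top");pickle.dump(c,open("c2.pkl","wb"))
cv2.imwrite("pics/w2.png",cv2.hconcat([cv2.resize(w,(400,300)),cv2.resize(c["color"],(400,300))])[...,::-1])
E
```

```text
t: 7.25
tool_pos: [0.5399, -0.1932, 0.0293]
tcp_rot: [3.139, 0.001, 3.11]
ft_force: [1.6, 9.1, 6.8]
width: 0.0451
gripper_force: 0.0
t: 9.25
tool_pos: [0.5191, 0.1632, 0.3387]
tcp_rot: [3.141, -0.001, -3.055]
ft_force: [-1.0, 0.1, -0.6]
width: 0.0446
gripper_force: 0.0
t: 9.38
tool_pos: [0.5195, 0.1604, 0.3389]
tcp_rot: [-3.141, -0.001, -3.058]
ft_force: [0.0, 0.5, 0.7]
width: 0.062
gripper_force: 0.0
[0.51949123 0.16043675 0.33885415] [-3.14107556e+00 -7.26058393e-04 -3.05830946e+00]
```

View pics/w2.png

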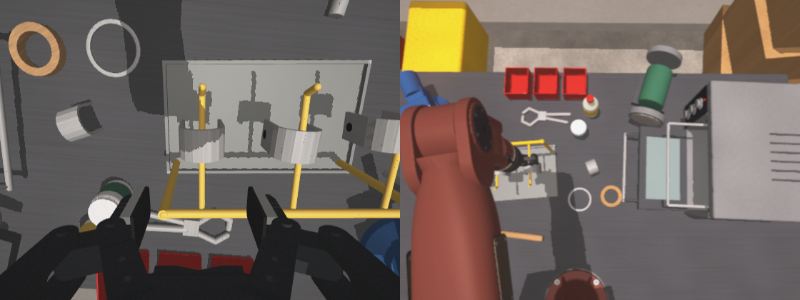

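Strap1 shows centred between the fingers at about (283,200) in the full wrist image. I'll check the stand positions numerically from this view.

```bash
cat >> h.py <<'E'
from scipy.spatial.transform import Rotation as Ro
def wat(w,o,p,z):  # wrist pixel (full 560x420) -> world at height z
    M=np.eye(4);M[:3,:3]=Ro.from_euler("xyz",o["tcp_rot"]).as_matrix();M[:3,3]=o["tool_pos"]
    M=M@w["tool_from_camera"];d=M[:3,:3]@np.linalg.solve(w["camera_matrix"],[p[0],p[1],1]);c=M[:3,3];return c+d*(z-c[2])/d[2]
E
python3 - <<'E'
from h import *
from rig import r,vision
o=r.get_obs();w=vision.camera("wrist")
for p in((283,178),(410,175),(530,168)):print("crown back edge top",wat(w,o,p,.209))
for p in((283,218),(405,216),(525,210)):print("crown front edge top",wat(w,o,p,.209))
for p in((283,122),(445,120)):print("tip",wat(w,o,p,.222))
E
```

```text
crown back edge top [0.49873935 0.16169297 0.209     ]
crown back edge top [0.48771764 0.26504105 0.209     ]
crown back edge top [0.47402401 0.36105835 0.209     ]
crown front edge top [0.53312699 0.16468035 0.209     ]
crown front edge top [0.52282013 0.26768357 0.209     ]
crown front edge top [0.50924337 0.36746125 0.209     ]
tip [0.45400438 0.15762491 0.222     ]
tip [0.44270574 0.27754304 0.222     ]
```

```bash
python3 -m handwheel '[[-0.001,0.001,-0.045,0,0,0],[-0.001,0,-0.045,0,0,0],[0,0,-0.045,0,0,0],[0,0,-0.044,0,0,0],[0,0,0,0,0,0]]' 0.085;  python3 -m handwheel '[[0,0,0,0,0,0],[0,0,0,0,0,0],[0,0,0,0,0,0],[0,0,0,0,0,0]]' 0.03; python3 -m handwheel '[[0,0,0.02,0,0,0],[0,0,0.03,0,0,0],[0,0,0.04,0,0,0],[0,0,0.04,0,0,0],[0,0,0,0,0,0]]'
```

```text
t: 10.15
tool_pos: [0.5152, 0.1605, 0.158]
tcp_rot: [-3.141, -0.006, -3.06]
ft_force: [0.1, -0.2, -0.9]
width: 0.085
gripper_force: 0.0
t: 10.65
tool_pos: [0.519, 0.162, 0.1629]
tcp_rot: [3.141, 0.004, -3.059]
ft_force: [-0.2, 0.3, 6.7]
width: 0.0571
gripper_force: 62.7
t: 11.28
tool_pos: [0.5193, 0.1621, 0.2948]
tcp_rot: [3.141, 0.008, -3.059]
ft_force: [0.1, -0.2, -4.1]
width: 0.0571
gripper_force: 65.4
```

Strap1 is held. I'll carry it to the far slot on the bar (+90 mm).

```bash
python3 -m handwheel '[[0.0096,-0.0455,0.001,0,0,-0.6],[0.0096,-0.0455,0,0,0,-0.6],[0.0096,-0.0455,0,0,0,-0.6],[0.0096,-0.0455,0,0,0,-0.6],[0.0096,-0.0455,0,0,0,-0.6],[0.0096,-0.0455,0,0,0,-0.6],[0.0096,-0.0455,0,0,0,-0.6],[0.0096,-0.0455,0,0,0,-0.6],[0.0096,-0.0455,0,0,0,-0.6],[0.0096,-0.0455,0,0,0,-0.6],[0.0096,-0.0455,0,0,0,-0.6],[0,0,0,0,0,0],[0,0,0,0,0,0]]'
```

```text
t: 12.9
tool_pos: [0.6227, -0.3385, 0.2908]
tcp_rot: [3.141, -0.001, 3.109]
ft_force: [-0.1, 0.3, -1.3]
width: 0.057
gripper_force: 65.3
```

```bash
python3 - <<'E'
from rig import r,vision
from h import *
o=r.get_obs();print(o['tool_pos'],o['tcp_rot'],o['width'],o['joint_pos'])
w=vision.camera("wrist")["color"];c=vision.camera("scene")
cv2.imwrite("pics/w3.png",cv2.hconcat([cv2.resize(w,(400,300)),cv2.resize(c["color"],(400,300))])[...,::-1])
E
```

```text
[ 0.62271522 -0.33851055  0.29077875] [ 3.14083207e+00 -7.13154842e-04  3.10910994e+00] 0.05698020868279637 [-6.01073112e-01  6.71581778e-01  6.13141453e-01  1.51336648e+00
  2.56915753e-04 -5.68590260e-01]
```

View pics/w3.png

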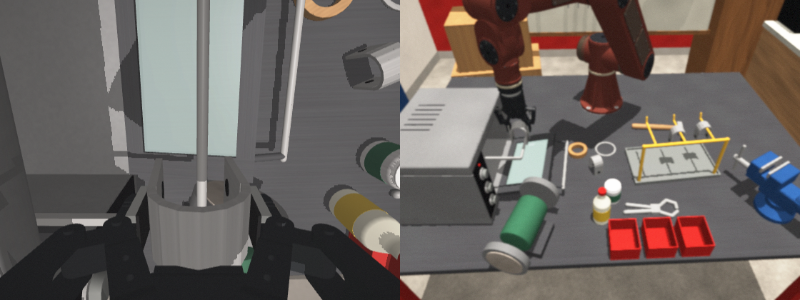

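The strap sits centred above the bar (column ~203 of 400) with a leg on each side. I'll lower it.

```bash
python3 -m handwheel '[[0,0,-0.03,0,0,0],[0,0,-0.03,0,0,0],[0,0,-0.03,0,0,0],[0,0,-0.008,0,0,0],[0,0,0,0,0,0],[0,0,0,0,0,0]]'
```

```text
t: 13.75
tool_pos: [0.6237, -0.3389, 0.1951]
tcp_rot: [-3.14, 0.002, 3.11]
ft_force: [-0.6, 0.1, -1.0]
width: 0.0569
gripper_force: 65.4
```

```bash
python3 -m handwheel '[[0,0,-0.003,0,0,0],[0,0,-0.003,0,0,0],[0,0,0,0,0,0]]'
```

```text
t: 14.12
tool_pos: [0.6235, -0.339, 0.1893]
tcp_rot: [-3.14, 0.002, 3.109]
ft_force: [-2.7, 1.2, 9.2]
width: 0.0571
gripper_force: 66.7
```

```bash
python3 -m handwheel '[[0,0,0,0,0,0],[0,0,0,0,0,0],[0,0,0,0,0,0]]' 0.085; python3 -m handwheel '[[0,0,0.03,0,0,0],[0,0,0.04,0,0,0],[0,0,0.04,0,0,0],[-0.0082,0.0443,0.002,0,0,0.47],[-0.0082,0.0443,0,0,0,0.47],[-0.0082,0.0443,0,0,0,0.47],[-0.0082,0.0443,0,0,0,0.47],[-0.0082,0.0443,0,0,0,0.47],[-0.0082,0.0443,0,0,0,0.47],[-0.0082,0.0443,0,0,0,0.47],[-0.0082,0.0443,0,0,0,0.47],[-0.0082,0.0443,0,0,0,0.47],[-0.0082,0.0443,0,0,0,0.47],[-0.0082,0.0443,0,0,0,0.47],[-0.0082,0.0443,0,0,0,0.47],[-0.0082,0.0443,0,0,0,0.47],[-0.0082,0.0443,0,0,0,0.47],[0,0,0,0,0,0],[0,0,0,0,0,0]]'
python3 - <<'E'
from rig import r,vision
from h import *
o=r.get_obs();print(o['tool_pos'],o['tcp_rot'],o['width'])
w=vision.camera("wrist");pickle.dump((o,w),open("w4.pkl","wb"));c=vision.camera("scene")
cv2.imwrite("pics/w4.png",cv2.hconcat([cv2.resize(w["color"],(400,300)),cv2.resize(c["color"],(400,300))])[...,::-1])
E
```

```text
t: 14.5
tool_pos: [0.6229, -0.3387, 0.1872]
tcp_rot: [3.142, -0.0, 3.109]
ft_force: [-0.9, -0.1, 0.2]
width: 0.0849
gripper_force: 0.0
t: 16.88
tool_pos: [0.5081, 0.2814, 0.2992]
tcp_rot: [-3.141, -0.0, -3.058]
ft_force: [-0.4, -0.2, -0.6]
width: 0.0853
gripper_force: 0.0
[0.50810683 0.28135196 0.29918514] [-3.14121271e+00 -1.68893727e-04 -3.05847578e+00] 0.08527520420700578
```

View pics/w4.png

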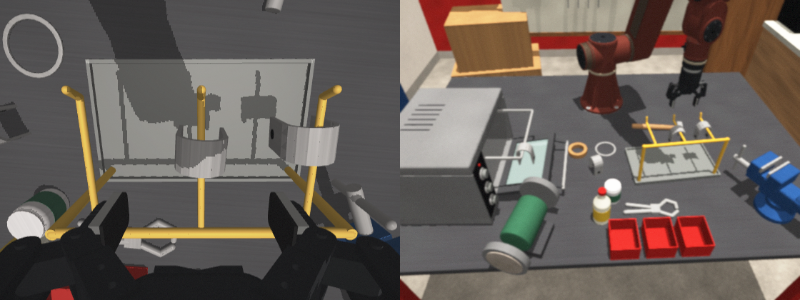

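Strap1 hangs on the bar and strap2 is centred (column ~201). I'll grasp strap2 and lift.

```bash
python3 - <<'E'
from h import *
o,w=pickle.load(open("w4.pkl","rb"))
for p in((282,191),(282,232),(425,178),(425,218)):print(wat(w,o,p,.209))
E
python3 -m handwheel '[[0,0,-0.045,0,0,0],[0,0,-0.045,0,0,0],[0,0,-0.044,0,0,0],[0,0,-0.004,0,0,0],[0,0,0,0,0,0]]' 0.085;  python3 -m handwheel '[[0,0,0,0,0,0],[0,0,0,0,0,0],[0,0,0,0,0,0],[0,0,0,0,0,0]]' 0.03; python3 -m handwheel '[[0,0,0.02,0,0,0],[0,0,0.03,0,0,0],[0,0,0.04,0,0,0],[0,0,0.045,0,0,0],[0,0,0,0,0,0]]'
```

```text
[0.48882507 0.28208582 0.209     ]
[0.51963661 0.28477647 0.209     ]
[0.47115763 0.38101595 0.209     ]
[0.50017663 0.38717554 0.209     ]
t: 17.6
tool_pos: [0.509, 0.2812, 0.1626]
tcp_rot: [3.141, 0.001, -3.06]
ft_force: [0.2, -0.7, 0.5]
width: 0.0849
gripper_force: 0.0
t: 18.1
tool_pos: [0.5093, 0.2821, 0.1636]
tcp_rot: [3.14, 0.004, -3.059]
ft_force: [-1.8, -0.7, 9.8]
width: 0.0572
gripper_force: 62.3
t: 18.73
tool_pos: [0.5098, 0.2822, 0.3004]
tcp_rot: [3.14, 0.007, -3.059]
ft_force: [0.4, 0.2, -3.1]
width: 0.057
gripper_force: 65.4
```

```bash
python3 -m handwheel '[[0.0039,-0.0442,0,0,0,-0.47],[0.0039,-0.0442,0,0,0,-0.47],[0.0039,-0.0442,0,0,0,-0.47],[0.0039,-0.0442,0,0,0,-0.47],[0.0039,-0.0442,0,0,0,-0.47],[0.0039,-0.0442,0,0,0,-0.47],[0.0039,-0.0442,0,0,0,-0.47],[0.0039,-0.0442,0,0,0,-0.47],[0.0039,-0.0442,0,0,0,-0.47],[0.0039,-0.0442,0,0,0,-0.47],[0.0039,-0.0442,0,0,0,-0.47],[0.0039,-0.0442,0,0,0,-0.47],[0.0039,-0.0442,0,0,0,-0.47],[0.0039,-0.0442,0,0,0,-0.47],[0,0,0,0,0,0],[0,0,0,0,0,0]]'; python3 -m handwheel '[[0,0,-0.03,0,0,0],[0,0,-0.03,0,0,0],[0,0,-0.03,0,0,0],[0,0,-0.012,0,0,0],[0,0,-0.006,0,0,0],[0,0,-0.002,0,0,0],[0,0,0,0,0,0]]'
```

```text
t: 20.72
tool_pos: [0.5623, -0.3368, 0.2953]
tcp_rot: [3.14, -0.001, 3.109]
ft_force: [0.4, -0.1, -2.6]
width: 0.057
gripper_force: 65.5
t: 21.6
tool_pos: [0.5629, -0.3361, 0.1898]
tcp_rot: [-3.141, 0.002, 3.111]
ft_force: [-7.5, 8.5, 17.6]
width: 0.0574
gripper_force: 68.0
```

```bash
python3 -m handwheel '[[0,0,0.001,0,0,0],[0,0,0,0,0,0],[0,0,0,0,0,0]]' 0.085; python3 -m handwheel '[[0,0,0.03,0,0,0],[0,0,0.04,0,0,0],[0,0,0.042,0,0,0],[-0.0046,0.0459,0,0,0,0.41],[-0.0046,0.0459,0,0,0,0.41],[-0.0046,0.0459,0,0,0,0.41],[-0.0046,0.0459,0,0,0,0.41],[-0.0046,0.0459,0,0,0,0.41],[-0.0046,0.0459,0,0,0,0.41],[-0.0046,0.0459,0,0,0,0.41],[-0.0046,0.0459,0,0,0,0.41],[-0.0046,0.0459,0,0,0,0.41],[-0.0046,0.0459,0,0,0,0.41],[-0.0046,0.0459,0,0,0,0.41],[-0.0046,0.0459,0,0,0,0.41],[-0.0046,0.0459,0,0,0,0.41],[-0.0046,0.0459,0,0,0,0.41],[-0.0046,0.0459,0,0,0,0.41],[-0.0046,0.0459,0,0,0,0.41],[0,0,0,0,0,0]]'
python3 - <<'E'
from rig import r,vision
from h import *
o=r.get_obs();print(o['tool_pos'],o['tcp_rot'],o['width'])
w=vision.camera("wrist");pickle.dump((o,w),open("w5.pkl","wb"));c=vision.camera("top")
cv2.imwrite("pics/w5.png",cv2.hconcat([cv2.resize(w["color"],(400,300)),cv2.resize(c["color"],(400,300))])[...,::-1])
E
```

```text
t: 21.98
tool_pos: [0.563, -0.3374, 0.1876]
tcp_rot: [-3.141, 0.001, 3.109]
ft_force: [-0.4, 1.0, 0.1]
width: 0.0849
gripper_force: 0.0
t: 24.48
tool_pos: [0.4883, 0.3999, 0.2985]
tcp_rot: [3.141, -0.001, -3.056]
ft_force: [-0.4, -0.2, -1.1]
width: 0.0849
gripper_force: 0.0
[0.48833733 0.3998714  0.29846975] [ 3.14133851e+00 -6.17513974e-04 -3.05580616e+00] 0.0848907080448065
```

View pics/w5.png

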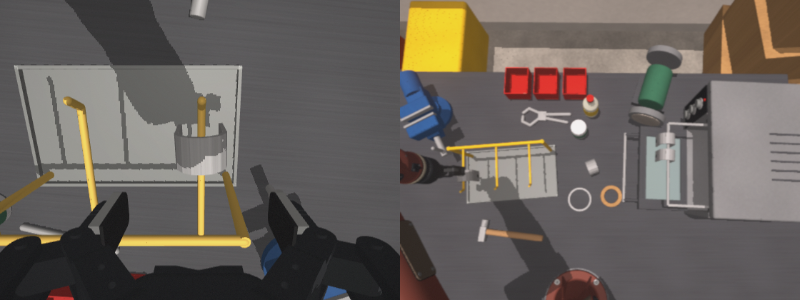

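Straps 1 and 2 hang on the bar, strap3 is centred (column ~201), and strap4 hasn't moved. I'll grasp strap3.

```bash

python3 -m handwheel '[[0,0,-0.045,0,0,0],[0,0,-0.045,0,0,0],[0,0,-0.044,0,0,0],[0,0,-0.003,0,0,0],[0,0,0,0,0,0]]' 0.085;  python3 -m handwheel '[[0,0,0,0,0,0],[0,0,0,0,0,0],[0,0,0,0,0,0],[0,0,0,0,0,0]]' 0.03; python3 -m handwheel '[[0,0,0.02,0,0,0],[0,0,0.03,0,0,0],[0,0,0.04,0,0,0],[0,0,0.045,0,0,0],[0,0,0,0,0,0]]'
```

```text
t: 25.2
tool_pos: [0.49, 0.3968, 0.1639]
tcp_rot: [3.141, 0.001, -3.06]
ft_force: [0.0, 0.7, 0.5]
width: 0.085
gripper_force: 0.0
t: 25.7
tool_pos: [0.4903, 0.3983, 0.1649]
tcp_rot: [3.139, 0.004, -3.059]
ft_force: [-0.7, 1.7, 7.6]
width: 0.0577
gripper_force: 62.2
t: 26.32
tool_pos: [0.4906, 0.3981, 0.3016]
tcp_rot: [3.138, 0.006, -3.059]
ft_force: [0.8, 1.1, -4.4]
width: 0.0577
gripper_force: 64.5
```

```bash
python3 -m handwheel '[[0.0008,-0.0458,0,0,0,-0.41],[0.0008,-0.0458,0,0,0,-0.41],[0.0008,-0.0458,0,0,0,-0.41],[0.0008,-0.0458,0,0,0,-0.41],[0.0008,-0.0458,0,0,0,-0.41],[0.0008,-0.0458,0,0,0,-0.41],[0.0008,-0.0458,0,0,0,-0.41],[0.0008,-0.0458,0,0,0,-0.41],[0.0008,-0.0458,0,0,0,-0.41],[0.0008,-0.0458,0,0,0,-0.41],[0.0008,-0.0458,0,0,0,-0.41],[0.0008,-0.0458,0,0,0,-0.41],[0.0008,-0.0458,0,0,0,-0.41],[0.0008,-0.0458,0,0,0,-0.41],[0.0008,-0.0458,0,0,0,-0.41],[0.0008,-0.0458,0,0,0,-0.41],[0,0,0,0,0,0],[0,0,0,0,0,0]]'; python3 -m handwheel '[[0,0,-0.03,0,0,0],[0,0,-0.03,0,0,0],[0,0,-0.03,0,0,0],[0,0,-0.012,0,0,0],[0,0,-0.004,0,0,0],[0,0,-0.002,0,0,0],[0,0,0,0,0,0]]'
```

```text
t: 28.58
tool_pos: [0.5015, -0.3351, 0.2964]
tcp_rot: [3.14, -0.001, 3.109]
ft_force: [-0.1, -1.2, -3.4]
width: 0.0578
gripper_force: 64.7
t: 29.45
tool_pos: [0.5023, -0.3353, 0.1909]
tcp_rot: [-3.141, 0.001, 3.11]
ft_force: [-1.6, 4.8, 2.9]
width: 0.0576
gripper_force: 66.4
```

```bash
python3 -m handwheel '[[0,0,0,0,0,0],[0,0,0,0,0,0],[0,0,0,0,0,0]]' 0.085; python3 -m handwheel '[[0,0,0.03,0,0,0],[0,0,0.04,0,0,0],[0,0,0.04,0,0,0],[0.004,0.04,0,0,0,0],[0.004,0.04,0,0,0,-10],[0.004,0.04,0,0,0,-10],[0.004,0.04,0,0,0,-10],[0.004,0.04,0,0,0,-10],[0.004,0.04,-0.02,0,0,-10],[0.004,0.04,-0.03,0,0,-10],[0,0,-0.02,0,0,-9],[0,0,0,0,0,0]]'
python3 - <<'E'
from rig import r,vision
from h import *
T=pickle.load(open("c0.pkl","rb"))["top"];print("top est",at(T,(384.9,334.3),.06))
o=r.get_obs();print(o['tool_pos'],o['tcp_rot'],o['width'])
w=vision.camera("wrist");pickle.dump((o,w),open("w6.pkl","wb"))
cv2.imwrite("pics/w6.png",w["color"][...,::-1])
E
```

```text
t: 29.82
tool_pos: [0.5022, -0.336, 0.1896]
tcp_rot: [-3.141, 0.001, 3.109]
ft_force: [-0.2, 0.3, 0.2]
width: 0.085
gripper_force: 0.0
t: 31.32
tool_pos: [0.5292, -0.0551, 0.2283]
tcp_rot: [-3.14, -0.001, 1.907]
ft_force: [-0.6, 0.0, 0.5]
width: 0.0853
gripper_force: 0.0
top est [ 0.5383833  -0.06235703  0.06      ]
[ 0.52915029 -0.05513861  0.22829846] [-3.13954538e+00 -1.20119199e-03  1.90705071e+00] 0.08527411127368255
```

View pics/w6.png

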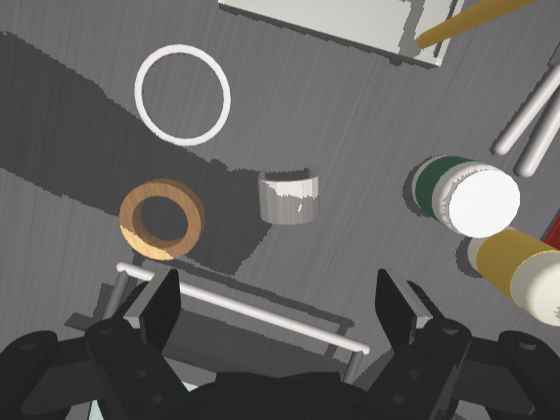

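Strap4 is seen squarely at columns 259–319 and rows ~175–222. Next I'll work out the offset.

```bash
python3 - <<'E'
from h import *
o,w=pickle.load(open("w6.pkl","rb"))
a=wat(w,o,(289,223),.079);b=wat(w,o,(289,182),.079);l=wat(w,o,(261,200),.06);q=wat(w,o,(318,200),.06)
print(a,b,(a+b)/2,np.linalg.norm(a-b));print(l,q,(l+q)/2,np.linalg.norm(l-q))
E
```

```text
[ 0.54647938 -0.07708499  0.079     ] [ 0.53350823 -0.04113651  0.079     ] [ 0.5399938  -0.05911075  0.079     ] 0.03821705540847705
[ 0.51610243 -0.070048    0.06      ] [ 0.56746308 -0.05203673  0.06      ] [ 0.54178275 -0.06104236  0.06      ] 0.05442722063030324
```

```bash

python3 -m handwheel '[[0.006,-0.003,-0.04,0,0,0],[0.005,-0.002,-0.04,0,0,0],[0,0,-0.05,0,0,0],[0,0,-0.05,0,0,0],[0,0,-0.016,0,0,0],[0,0,0,0,0,0]]' 0.085;  python3 -m handwheel '[[0,0,0,0,0,0],[0,0,0,0,0,0],[0,0,0,0,0,0],[0,0,0,0,0,0]]' 0.03; python3 -m handwheel '[[0,0,0.03,0,0,0],[0,0,0.05,0,0,0],[0,0,0.06,0,0,0],[0,0,0.06,0,0,0],[0,0,0.06,0,0,0],[0,0,0,0,0,0]]'
```

```text
t: 32.12
tool_pos: [0.5413, -0.0612, 0.0338]
tcp_rot: [-3.141, -0.0, 1.906]
ft_force: [-0.2, -0.3, 0.4]
width: 0.0847
gripper_force: 0.0
t: 32.62
tool_pos: [0.5427, -0.0612, 0.0359]
tcp_rot: [3.138, 0.002, 1.906]
ft_force: [-2.1, -0.3, 11.7]
width: 0.0569
gripper_force: 61.4
t: 33.38
tool_pos: [0.5432, -0.0612, 0.2992]
tcp_rot: [3.133, 0.005, 1.906]
ft_force: [0.3, -0.4, -2.9]
width: 0.057
gripper_force: 65.9
```

```bash

python3 -m handwheel '[[-0.0145,-0.0389,0,0,0,9.85],[-0.0145,-0.0389,0,0,0,9.85],[-0.0145,-0.0389,0,0,0,9.85],[-0.0145,-0.0389,0,0,0,9.85],[-0.0145,-0.0389,0,0,0,9.85],[-0.0145,-0.0389,0,0,0,9.85],[-0.0145,-0.0389,0,0,0,9.85],[0,0,0,0,0,0],[0,0,0,0,0,0]]'
python3 - <<'E'
from rig import r,vision
from h import *
o=r.get_obs();print(o['tool_pos'],o['tcp_rot'],o['width'])
w=vision.camera("wrist");c=vision.camera("scene")
cv2.imwrite("pics/w7.png",cv2.hconcat([cv2.resize(w["color"],(400,300)),cv2.resize(c["color"][60:270,0:280],(400,300))])[...,::-1])
E
```

```text
t: 34.5
tool_pos: [0.4392, -0.3324, 0.2929]
tcp_rot: [3.141, -0.0, 3.107]
ft_force: [-0.4, 0.3, -2.0]
width: 0.0569
gripper_force: 65.9
[ 0.43920088 -0.33241692  0.29291464] [ 3.14068681e+00 -4.59879728e-04  3.10650742e+00] 0.05688804903255155
```

View pics/w7.png

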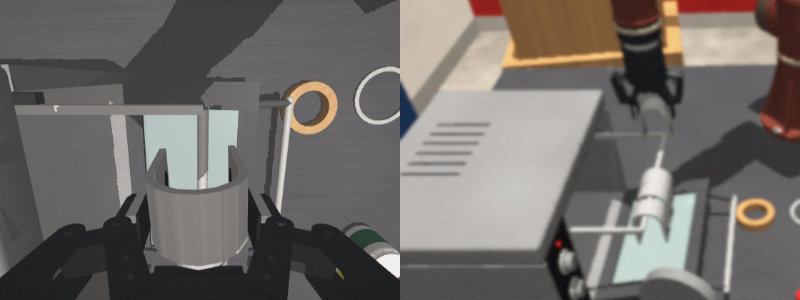

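```bash
python3 -m handwheel '[[0.002,0,-0.03,0,0,0],[0,0,-0.03,0,0,0],[0,0,-0.03,0,0,0],[0,0,-0.01,0,0,0],[0,0,-0.004,0,0,0],[0,0,-0.002,0,0,0],[0,0,0,0,0,0]]'
```

```text
t: 35.48
tool_pos: [0.4413, -0.3324, 0.1917]
tcp_rot: [-3.139, 0.001, 3.109]
ft_force: [-13.7, 10.4, 34.6]
width: 0.0569
gripper_force: 69.7
```

Contact (35 N). I'll ease off, release and rise, then look before going to the handle.

```bash
python3 -m handwheel '[[0,0,0.004,0,0,0],[0,0,0,0,0,0],[0,0,0,0,0,0],[0,0,0,0,0,0]]' 0.085; python3 -m handwheel '[[0,0,0.03,0,0,0],[0,0,0.04,0,0,0],[0,0,0.05,0,0,0],[0.02,0.028,0,0,0,0],[0.02,0.028,0,0,0,0],[0.02,0.028,0,0,0,0],[0.02,0.028,0,0,0,0],[0.0186,0.0264,0,0,0,0],[0,0,0,0,0,0]]'; python3 -m handwheel '[[0,0,0,0,0,0],[0,0,0,0,0,0],[0,0,0,0,0,0]]' 0.045
python3 - <<'E'
from rig import r,vision
from h import *
o=r.get_obs();print(o['tool_pos'],o['tcp_rot'],o['width'])
w=vision.camera("wrist");c=vision.camera("scene")
cv2.imwrite("pics/w8.png",cv2.hconcat([cv2.resize(w["color"],(400,300)),cv2.resize(c["color"][60:270,0:280],(400,300))])[...,::-1])
E
```

```text
t: 35.98
tool_pos: [0.4415, -0.3329, 0.1911]
tcp_rot: [3.141, -0.0, 3.109]
ft_force: [0.3, 0.1, -0.2]
width: 0.0848
gripper_force: 0.0
t: 37.1
tool_pos: [0.5409, -0.1929, 0.3109]
tcp_rot: [3.141, -0.0, 3.111]
ft_force: [-0.3, -0.5, -0.4]
width: 0.0849
gripper_force: 0.0
t: 37.48
tool_pos: [0.5397, -0.1953, 0.3113]
tcp_rot: [-3.142, -0.0, 3.107]
ft_force: [0.3, 0.7, 0.1]
width: 0.0455
gripper_force: 0.0
[ 0.53969272 -0.19526984  0.31132309] [-3.14151961e+00 -5.87681878e-05  3.10743795e+00] 0.045504929961634195
```

View pics/w8.png

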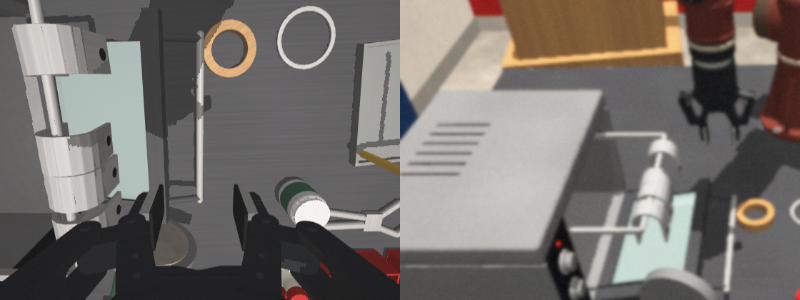

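```bash
python3 - <<'E'
from rig import r,vision
from h import *
t=vision.camera("top")["color"];w=vision.camera("wrist")["color"];s=vision.camera("scene")["color"]
f=lambda i:cv2.resize(i,(400,300),interpolation=cv2.INTER_CUBIC)
cv2.imwrite("pics/w9.png",cv2.vconcat([cv2.hconcat([f(t[160:310,330:530]),f(s[140:260,60:220])]),cv2.hconcat([f(w[0:420,0:280]),f(t)])])[...,::-1])
E
```

```text
(no output)
```

View pics/w9.png

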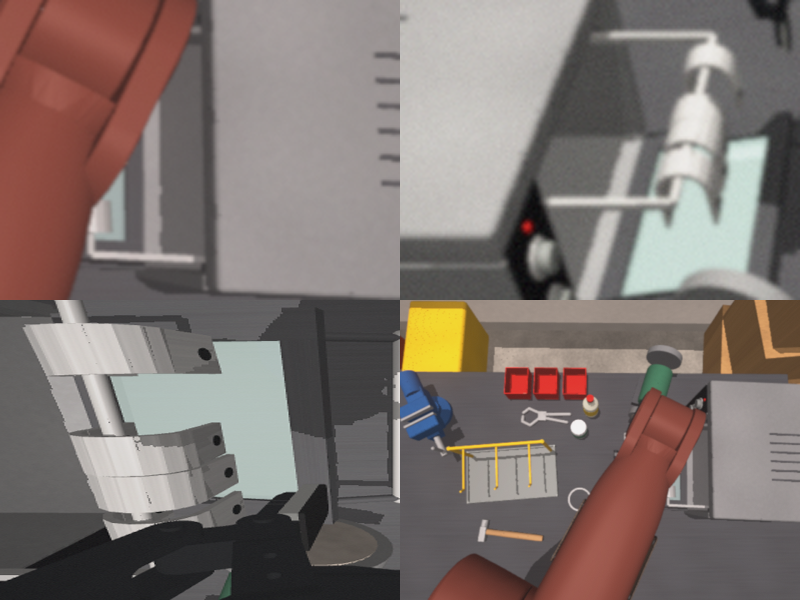

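All four straps hang on the bar (two of them side by side, one knocked along it), and the stand is empty. I'll go down to the handle and pinch it.

```bash
python3 -m handwheel '[[0,0.002,-0.05,0,0,0],[0,0,-0.05,0,0,0],[0,0,-0.05,0,0,0],[0,0,-0.05,0,0,0],[0,0,-0.05,0,0,0],[0,0,-0.027,0,0,0],[0,0,0,0,0,0],[0,0,0,0,0,0]]' 0.045; python3 -m handwheel '[[0,0,0,0,0,0],[0,0,0,0,0,0],[0,0,0,0,0,0],[0,0,0,0,0,0]]' 0
python3 -c "
import numpy as np
t=np.linspace(1.40,0,29);o=.048*np.cos(t)+.255*np.sin(t);z=.255*np.cos(t)-.048*np.sin(t)
for a in zip(np.diff(o).round(4),np.diff(z).round(4)):print(*a)"
```

```text
t: 38.72
tool_pos: [0.5409, -0.193, 0.0355]
tcp_rot: [-3.141, 0.001, 3.109]
ft_force: [0.4, -0.3, -0.1]
width: 0.0449
gripper_force: 0.0
t: 39.22
tool_pos: [0.5408, -0.1929, 0.0348]
tcp_rot: [-3.141, 0.002, 3.109]
ft_force: [2.0, -0.3, 0.2]
width: 0.0098
gripper_force: 58.4
-0.0001 0.013
-0.0008 0.0129
-0.0014 0.0129
-0.0021 0.0128
-0.0027 0.0127
-0.0033 0.0125
-0.004 0.0124
-0.0046 0.0121
-0.0052 0.0119
-0.0058 0.0116
-0.0063 0.0113
-0.0069 0.011
-0.0074 0.0106
-0.008 0.0103
-0.0085 0.0098
-0.0089 0.0094
-0.0094 0.0089
-0.0098 0.0085
-0.0102 0.008
-0.0106 0.0074
-0.011 0.0069
-0.0113 0.0063
-0.0116 0.0058
-0.0119 0.0052
-0.0121 0.0046
-0.0124 0.004
-0.0125 0.0033
-0.0127 0.0027
```

```bash
python3 -m handwheel '[[0,0,0.006,0,0,0],[0,-0.0001,0.007,0,0,0],[0,-0.0008,0.0129,0,0,0],[0,-0.0014,0.0129,0,0,0],[0,-0.0021,0.0128,0,0,0],[0,-0.0027,0.0127,0,0,0],[0,-0.0033,0.0125,0,0,0],[-0.0002,-0.004,0.0124,0,0,0],[-0.0002,-0.0046,0.0121,0,0,0],[-0.0002,-0.0052,0.0119,0,0,0],[-0.0002,-0.0058,0.0116,0,0,0]]'; python3 -m handwheel '[[-0.0002,-0.0063,0.0113,0,0,0],[-0.0002,-0.0069,0.011,0,0,0],[-0.0002,-0.0074,0.0106,0,0,0],[-0.0003,-0.008,0.0103,0,0,0],[-0.0003,-0.0085,0.0098,0,0,0],[-0.0003,-0.0089,0.0094,0,0,0],[-0.0003,-0.0094,0.0089,0,0,0],[-0.0003,-0.0098,0.0085,0,0,0],[-0.0003,-0.0102,0.008,0,0,0]]'
```

```text
t: 40.6
tool_pos: [0.5396, -0.2212, 0.1588]
tcp_rot: [3.138, 0.0, 3.109]
ft_force: [7.6, 4.6, -5.8]
width: 0.0095
gripper_force: 58.3
t: 41.72
tool_pos: [0.5371, -0.2934, 0.2481]
tcp_rot: [3.133, 0.001, 3.111]
ft_force: [0.8, 20.0, 14.1]
width: 0.0098
gripper_force: 58.7
```

```bash
python3 -m handwheel '[[-0.0003,-0.0106,0.0074,0,0,0],[-0.0003,-0.011,0.0069,0,0,0],[-0.0003,-0.0113,0.0063,0,0,0],[-0.0004,-0.0116,0.0058,0,0,0],[-0.0004,-0.0119,0.0052,0,0,0]]'; python3 -m handwheel '[[-0.0004,-0.0121,0.0046,0,0,0],[-0.0004,-0.0124,0.004,0,0,0],[0,0,0,0,0,0]]'
```

```text
t: 42.35
tool_pos: [0.5351, -0.3512, 0.2812]
tcp_rot: [3.137, 0.002, 3.111]
ft_force: [-4.5, 14.7, 24.6]
width: 0.0094
gripper_force: 63.9
t: 42.72
tool_pos: [0.5342, -0.3785, 0.2904]
tcp_rot: [-3.141, 0.002, 3.109]
ft_force: [-5.4, 6.4, 23.0]
width: 0.0098
gripper_force: 64.6
```

```bash
python3 -m handwheel '[[-0.0003,-0.0125,0.006,0,0,0],[-0.0003,-0.012,0.004,0,0,0],[0,0,0,0,0,0]]'; python3 -m handwheel '[[0,-0.005,0.001,0,0,0],[0,0,0,0,0,0]]'
```

```text
t: 43.1
tool_pos: [0.5332, -0.4034, 0.2966]
tcp_rot: [3.14, -0.001, 3.108]
ft_force: [-1.1, -0.6, 0.6]
width: 0.0096
gripper_force: 62.0
t: 43.35
tool_pos: [0.5333, -0.4043, 0.2972]
tcp_rot: [3.134, -0.002, 3.111]
ft_force: [-1.8, 16.2, 0.5]
width: 0.0098
gripper_force: 61.5
```

```bash
python3 -m handwheel '[[0,-0.004,0,0,0,0],[0,0,0,0,0,0]]'
```

```text
t: 43.6
tool_pos: [0.5333, -0.4045, 0.2972]
tcp_rot: [3.128, -0.003, 3.112]
ft_force: [-3.5, 31.9, 5.1]
width: 0.0096
gripper_force: 62.3
```

That's the hard stop: the door is shut. I'll ease off, release, rise and look.

```bash
python3 -m handwheel '[[0,0.005,0,0,0,0],[0,0,0,0,0,0]]'; python3 -m handwheel '[[0,0,0,0,0,0],[0,0,0,0,0,0],[0,0,0,0,0,0]]' 0.05; python3 -m handwheel '[[0,0,0.03,0,0,0],[0,0,0.05,0,0,0],[0,0,0.05,0,0,0],[-0.02,0.05,0.02,0,0,0],[-0.02,0.05,0,0,0,0],[-0.02,0.05,0,0,0,0],[-0.02,0.05,0,0,0,0],[-0.02,0.05,0,0,0,0],[-0.02,0.05,0,0,0,0],[0,0,0,0,0,0]]'
python3 - <<'E'
from rig import r,vision
from h import *
t=vision.camera("top")["color"];w=vision.camera("wrist")["color"];s=vision.camera("scene")["color"]
f=lambda i:cv2.resize(i,(400,300),interpolation=cv2.INTER_CUBIC)
cv2.imwrite("pics/w10.png",cv2.vconcat([cv2.hconcat([f(t[160:310,330:530]),f(s[100:280,40:280])]),cv2.hconcat([f(w),f(t)])])[...,::-1])
E
```

```text
t: 43.85
tool_pos: [0.5333, -0.4043, 0.2972]
tcp_rot: [3.137, -0.002, 3.11]
ft_force: [-2.5, 11.7, -1.0]
width: 0.0095
gripper_force: 61.5
t: 44.22
tool_pos: [0.5338, -0.4078, 0.2983]
tcp_rot: [-3.141, 0.0, 3.108]
ft_force: [0.4, -0.2, -0.2]
width: 0.05
gripper_force: 0.0
t: 45.48
tool_pos: [0.413, -0.1054, 0.4461]
tcp_rot: [-3.141, 0.003, 3.111]
ft_force: [0.3, -0.7, 1.2]
width: 0.0499
gripper_force: 0.0
```

View pics/w10.png

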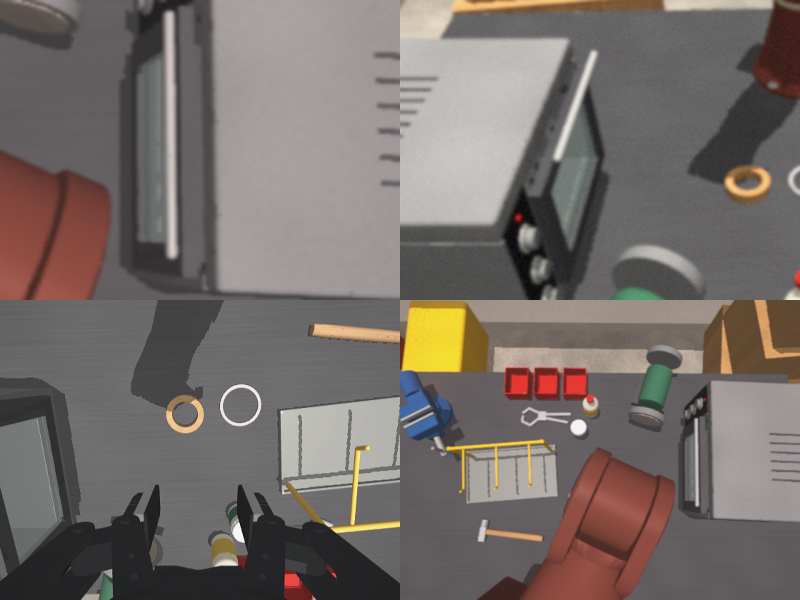

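The door is shut. The handle travelled 211.5 mm outward between the two stops, against 211.4 mm expected from 1.4 rad to 0, and the glass is up at the oven front. The other objects are where they were. Handing in.

```bash
python3 -c "
from rig import r
print(r.finish_job())"
```

```text
the job is handed in; nothing more can be done
None
```

All four straps were seen hanging on the rack's front bar before I pushed the door shut to its hard stop and handed the job in at about 45 s; I couldn't see the straps behind the closed door, and the hand-in returned no verdict.

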